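Stand the round-bottomed shaker in its ring stand

ROBOT

A 6-joint arm with a two-finger parallel gripper is mounted at the origin on the work surface. World frame = base frame: x ahead of the robot, y to its left, z up, the work surface at z = 0. Lengths are in mm, angles in rad, forces in N, time in s.
With the tool pointing down it reaches from about 350 to 775 mm from the base axis. Payload 7.3 kg.
Tool frame: the origin (TCP) lies on the front face of the gripper's body, between the roots of the fingers; the fingertips stand 66 mm ahead of it and the grasp point (between the pads) lies 47 mm ahead of it (bot.tip_extent is the distance from the TCP to the fingertips, in mm); z points along the fingers, y is the line along which they close (so a half turn about z gives the same grasp; the last joint's range is limited). The gripper opens to 92 mm and grips with 3 to 60 N. Pads are 19 mm wide; open, the fingers measure 130 mm over their backs; the gripper's body (75 mm by 190 mm) begins 47 mm behind the grasp point.
Start: joints at [-1.405, 0.342, 1.524, -0, 1.275, -0.146], TCP at [161.077, -499.693, 292.241] pointing down, gripper open.
Joint ranges: [-2.53, 2.53], [-0.77, 2.02], [0.04, 2.7], [-1, 4.14], [0.28, 2.66], [-3.11, 3.11]. Speed limits (rad/s): [2.57, 2.57, 3.14, 3.14, 3.14, 3.14].

INTERFACE

Orientations are given as [roll, pitch, yaw] about the fixed x, y, z axes, in that order (R = Rz(yaw) Ry(pitch) Rx(roll)).
In Python, from plant import readout, viewer, order, bot gives the robot as it stands.
- The arm moves only by the shell command python3 -m creep 'ROWS'. ROWS is text: rows parted by semicolons, each of 7 numbers parted by spaces: the shift along the world's x, y, z in m, then the turn, a rotation vector about the world's x, y, z in rad, then the opening in per cent of the stroke, from 0 (shut) to 100 (fully open). A call has 1 to 8 rows; each row shifts and turns the commanded pose from where the row before left it; what a row does not reach is not made up. A row lasts 1/12 s, in which the tool goes at most 41.7 mm and 7.16 degrees, less where a joint would pass 70% of its speed; a pose out of reach is approached as far as the arm can. A call is refused whole if a number of a shift passes 0.0417 or a number of a turn 0.125, either way. A call with a gripper value outside its range is refused whole. The fingers move at their own pace and stop on an object; the grip force is fixed at half the most. Time passes only in rows, so rows that do not move let the fingers close. It gives the time, the measured TCP pose, the force, the opening and the grip force at its end, in the units of the state.
- readout.get_obs(): the state, without advancing time (a new reading comes with each control period).
- viewer.capture(name): name is "scene" or "side" or "wrist"; returns the picture (400x640x3 uint8, red, green, blue); there is no depth.
- viewer.camera_info(name): a dict with "fx", "fy", "cx", "cy" (pixels), "D" ([k1, k2, p1, p2, k3] as OpenCV has them; the pictures are not rectified), "origin" and "rotation" of the camera in the world. Camera axes: x right, y up, looking along -z (the intrinsics and any distortion apply to the point x, -y, -z); pixel columns grow to the right and rows downward; lengths in mm; the calibration is good to about 2 mm. A picture is of the moment at which its call begins: read the wrist's pose just before it. camera_info takes no time and is no camera call; for the wrist camera it gives the pose at the moment of the call.
- order.close_job(): hands the job in; it is judged then, once.
The state is a dict: "time": time; "joint_positions": joint angles; "dq": joint speeds; "tau": joint torques, N m; "tool_pos": TCP position; "tcp_rot": TCP orientation; "contact_force": force on the tool from outside, world axes, zero at the start; "moment": the same for the moment, N m; "grip_width": finger opening in mm; "finger_force": force on a finger pad.
Only numpy, scipy, OpenCV 4.12 (cv2) and the standard library are available. Lean on these libraries where they do the work, as an engineer would, in place of code of your own. Each camera call takes 0.05 s, during which the arm holds its last target. There are 200 camera calls.

TASK

The shaker bottle has drained cap-down in the sloped cradle: put it away standing upright, round end down, in the wire ring stand. First move the massage ball out of the ring into the wooden bowl; next turn the shaker end for end, lay it back in the cradle with its cap uphill and let go of it; then take it again by the cap end and stand it in the ring. Leave the kettlebell, the two dumbbells and the grip trainer where they are.

Things in the scene. Friction and masses are not known exactly. Their poses are not given: they have to be found in the camera images.
- shaker: Grey round plastic shaker with a black cap, loose, about 0.28 kg, 165 mm long. Origin at the lowest point of its round bottom, own z along its axis towards the cap. Hemispherical bottom of radius 28 mm, body diameter 56 mm up to z = 128 mm. Centre of mass about 65 mm from the bottom. At the start it lies in the cradle, cap downhill, its middle within 3 mm of cradle_mid.
- shaker_mid (a point): Point on the shaker's axis, 82.5 mm from its round bottom, halfway along it.
- shaker_cap (a point): Point on the shaker's axis at mid-height of the cap, 140 mm from the round bottom. The cap is round, diameter 60 mm, 24 mm high (128 to 152 mm from the bottom). On it sits a closed flip-top spout that does not move: 18 mm wide, 13 mm high, at most 21 mm off the axis.
- shaker_bulb (a point): Centre of the shaker's hemispherical bottom, on the axis 28 mm from the lowest point.
- cradle: Fixed dark steel draining cradle, base 190 x 80 mm, sloping down at 25 degrees towards own +x. Origin on the work surface under the middle of the slope, own z up. Two V saddles of 8 mm rod, 36 mm along the slope either side of the middle, carry the bottle; their tips reach 35 mm to each side of its axis, 10 mm below it. Between and beyond the saddles the bottle is free for fingers.
- cradle_mid (a point): Middle of the axis of a bottle lying in the cradle, 105 mm above the work surface, above the cradle's origin. At the low end a stop plate 40 mm wide, square to the slope, has its face 92 mm from here along the slope and its top 12 mm above the bottle's axis; the high end is open. A 30 mm wide spine runs 49 mm below the axis. Friction holds the bottle on the slope, else it slides to the stop.
- ring_stand: Fixed steel ring stand: a horizontal ring of 8 mm round rod, inner diameter 44 mm, outer 60 mm, on three legs over a round base plate of diameter 84 mm, 6 mm thick. Origin at the centre of the base's underside, z up.
- ring_center (a point): Centre of the ring, at mid-height of its rod, 45 mm above the work surface. Seated, the centre of the shaker's round bottom lies 18.5 mm above this point (its lowest point 9.5 mm below it); the ball's centre lies 22 mm above it.
- ball: Hard dark silicone massage ball, diameter 60 mm, 140 g (hidden variation), loose. Its origin turns with it: use point ball_center. At the start it sits in the ring.
- ball_center (a point): Centre of the massage ball.
- bowl: Fixed shallow round wooden bowl, rim radius 65 mm, 35 mm high. Origin at the centre of its underside, z up.
- bowl_in (a point): Centre of the bowl's inner floor, about 5 mm above the work surface.
- kettlebell: Bystander: black cast iron kettlebell, 4 kg, body 136 mm in diameter, 189 mm high with its handle. Origin at the centre of its underside.
- dumbbell_a: Bystander: small hex dumbbell with black heads, 165 mm long, 56 mm high, on the far side. Origin under its centre, own x along it.
- dumbbell_b: Bystander: small hex dumbbell like the other, on the robot's side. Origin under its centre, own x along it.
- grip_trainer: Bystander: hand grip trainer lying flat, two black handles joined by a steel coil spring, 175 mm long, 26 mm high. Origin under the middle, own x towards the coil.
Not all that is in view belongs to the job. What is shaped like the ring_stand but yellow is not meant.

How it is judged (in metres and radians):
On the way, in this order (a step that is already met when the one before it is completed fails the run):
1. the ball lies in the bowl, released (horizontal distance between ball_center and bowl_in below 0.04 m and height (world z) of ball_center below 0.055 m and linear speed of ball below 0.05 m/s and contact force between the fingers and ball below 0.1 N), for 0.2 s.
2. the shaker lies in the cradle, cap uphill, let go (distance between shaker_mid and cradle_mid below 0.045 m and angle between shaker's own z axis and vertical between 0.96 and 1.31 rad and x of shaker_cap in the frame of cradle below -0.02 m and contact force between shaker and cradle above 0.5 N and contact force between the fingers and shaker below 0.1 N and linear speed of shaker below 0.04 m/s), for 0.2 s.
3. the shaker stands upright in the ring, let go (horizontal distance between shaker_bulb and ring_center below 0.006 m and z of shaker_bulb in the frame of ring_stand between 0.057 and 0.07 m and angle between shaker's own z axis and vertical below 0.2 rad and contact force between the fingers and shaker below 0.1 N and linear speed of shaker below 0.03 m/s and angular speed of shaker below 0.3 rad/s), for 0.2 s.
At the end, for the whole second after the job is handed in: Ball at rest in the bowl (centre within 40 mm of the bowl's centre, below 55 mm). Shaker at rest in the ring, round end down: centre of its round bottom within 6 mm of the ring's axis and 57 to 70 mm up (seated 63.5), axis within 0.2 rad of vertical. Both let go (all of step 1 and all of step 3); the robot touches nothing.
It fails at once if the kettlebell is moved by more than 30 mm (distance of kettlebell from where it was at the start of the episode above 0.03 m).
It fails at once if the far dumbbell is moved by more than 30 mm (distance of dumbbell_a from where it was at the start of the episode above 0.03 m).
It fails at once if the near dumbbell is moved by more than 30 mm (distance of dumbbell_b from where it was at the start of the episode above 0.03 m).
It fails at once if the grip trainer is moved by more than 30 mm (distance of grip_trainer from where it was at the start of the episode above 0.03 m).
It also fails if it takes over 69 s, if anything falls off the work surface, if the arm or the gripper's body presses on something with over 40 N, if the wrist force passes 120 N, or if a joint passes its speed limit or range.

## Working session

There is one attempt and no reset: what is moved stays moved. The work goes in short steps, Python scripts to look and compute and a shell command to move; the robot and the scene stay as the last step left them, time stands still between calls to the robot, and variables do not carry over. Pictures are saved under pics/ and viewed, at most 10 in all, crops included, and the job is handed in when it is done.

```bash
mkdir -p pics; ls
cat > h.py <<'E'
import numpy as np, cv2
from plant import readout, viewer, order, bot
def snap(n,f):
    i=viewer.camera_info(n); im=viewer.capture(n); cv2.imwrite('pics/'+f,im[:,:,::-1]); return i,im
def KD(i): return np.array([[i['fx'],0,i['cx']],[0,i['fy'],i['cy']],[0,0,1.]]),np.array(i['D'],float)
def ray(i,u,v):
    K,D=KD(i); p=cv2.undistortPoints(np.array([[[u,v]]],float),K,D)[0,0]
    return np.array(i['origin'],float),np.array(i['rotation'])@np.array([p[0],-p[1],-1])
def atz(i,u,v,z):
    o,d=ray(i,u,v); return o+d*(z-o[2])/d[2]
def proj(i,P):
    K,D=KD(i); c=(np.atleast_2d(P)-np.array(i['origin']))@np.array(i['rotation']); c=c*[1,-1,-1]
    return cv2.projectPoints(c,np.zeros(3),np.zeros(3),K,D)[0][:,0]
def tri(a):
    A=0;b=0
    for i,u,v in a:
        o,d=ray(i,u,v); d=d/np.linalg.norm(d); M=np.eye(3)-np.outer(d,d); A=A+M;b=b+M@o
    return np.linalg.solve(A,b)
E
python3 - <<'E'
from h import *
import pickle
inf={}
for n in('scene','side','wrist'):
    i,im=snap(n,n+'0.png'); inf[n]=i; print(n,np.round(i['origin']),np.round(i['rotation'],2).tolist(),i['fx'],i['D'])
pickle.dump(inf,open('i0.pkl','wb'))
print(readout.get_obs())
E
```

```text
pics
scene [1054. -776. 1207.] [0.71, 0.0, 0.55] 468.4498313479653 [-0.10761266  0.          0.          0.          0.        ]
side [116. 870. 613.] [1.08, 0.02, -2.67] 394.59160033626387 [-0.00051085  0.          0.          0.          0.        ]
wrist [ 226. -479.  385.] [-0.26, 0.0, -1.26] 327.2055052214305 [-0.0045282  0.         0.         0.         0.       ]
{'time': 0.15, 'joint_positions': array([-1.40500003e+00,  3.42562334e-01,  1.52478060e+00, -2.73202942e-05,
        1.27542468e+00, -1.46013671e-01]), 'dq': array([-1.86493944e-03, -2.25480440e-03, -1.42502455e-03, -4.09083113e-05,
       -6.85076517e-04,  4.55182011e-04]), 'tau': array([ 1.07991709e-03, -4.31469512e+01, -2.44354337e+01,  7.18088611e-02,
        5.37352706e-02, -8.66280197e-05]), 'tool_pos': array([ 161.03004158, -499.45223751,  291.71068568]), 'tcp_rot': array([-3.14042639e+00, -1.45102007e-04,  3.11817851e-01]), 'contact_force': array([ 0.34830581,  0.40767872, -0.87532157]), 'moment': array([ 0.03303802, -0.08276944, -0.00070114]), 'finger_force': 0.0, 'grip_width': 91.64035813745251}
```

View pics/scene0.png

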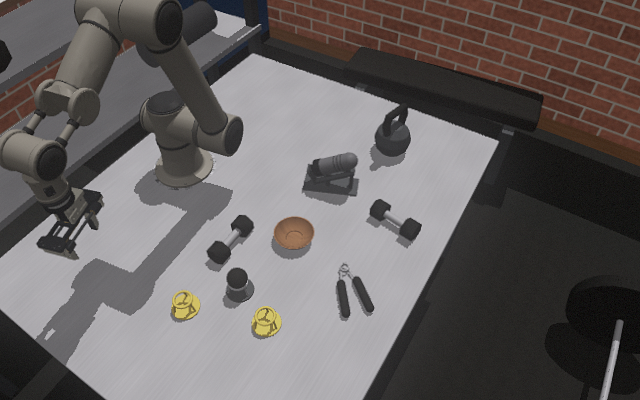

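View pics/side0.png

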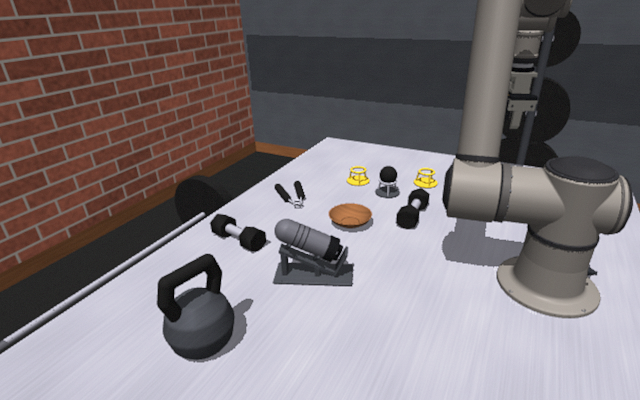

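Scene view: the ball on the grey ring is at (237,278). Yellow look-alikes are at (185,305) and (266,321), so I rule those out. The bowl is at (294,233). The shaker is at (335,165) with its cap on the left and low. In the side view the ball is at (388,174), the bowl at (350,215), the round end at (285,230) and the cap at (335,249). The camera rotation is given as rpy, so I'll fix the helper.

```bash
sed -i "s/^import numpy.*/&\nfrom scipy.spatial.transform import Rotation as Ro/; s/np.array(i\['rotation'\])/Ro.from_euler('xyz',i['rotation']).as_matrix()/" h.py
python3 - <<'E'
from h import *
import pickle
I=pickle.load(open('i0.pkl','rb')); s,d=I['scene'],I['side']
print('ball tri',tri([(s,237,277),(d,388,174.5)]).round(), atz(s,237,277,67).round(), atz(d,388,174.5,67).round())
print('bowl',atz(s,294,231,35).round(),atz(d,351,210,35).round())
print('round end',tri([(s,347,160),(d,287,231)]).round()); print('cap',tri([(s,314,168),(d,337,249)]).round())
for n,u,v in(('base',306,191),('base2',357,194),('base3',355,176)): print(n,atz(s,u,v,3).round())
for u,v in((275,283),(352,283),(350,265)): print('side base',atz(d,u,v,3).round())
for n,u,v,z in(('y1',185,302,40),('y2',266,318,40),('dbB',231,240,28),('dbB1',219,253,28),('dbB2',244,224,28),('kb',392,140,70),('dbA1',380,209,28),('dbA2',411,229,28),('grip',345,268,13)): print(n,atz(s,u,v,z).round())
a=cv2.imread('pics/scene0.png')[120:330,170:420]; b=cv2.imread('pics/side0.png')[150:300,260:440]
a=cv2.resize(a,None,fx=2.4,fy=2.4,interpolation=3)[:, :600]
cv2.imwrite('pics/crop1.png',cv2.resize(cv2.imread('pics/scene0.png')[130:310,170:410],None,fx=3.3,fy=3.3,interpolation=cv2.INTER_CUBIC))
E
```

```text
ball tri [ 491. -299.   69.] [ 492. -298.   67.] [ 491. -306.   67.]
bowl [526. -57.  35.] [529. -82.  35.]
round end [556. 223. 128.]
cap [454. 176.  77.]
base [451. 130.   3.]
base2 [609. 209.   3.]
base3 [562. 282.   3.]
side base [572. 269.   3.]
side base [406. 190.   3.]
side base [439. 128.   3.]
y1 [ 404. -430.   40.]
y2 [ 626. -349.   40.]
dbB [ 374. -185.   28.]
dbB1 [ 373. -243.   28.]
dbB2 [ 370. -113.   28.]
kb [618. 453.  70.]
dbA1 [714. 170.  28.]
dbA2 [836. 147.  28.]
grip [723. -80.  13.]
```

View pics/crop1.png

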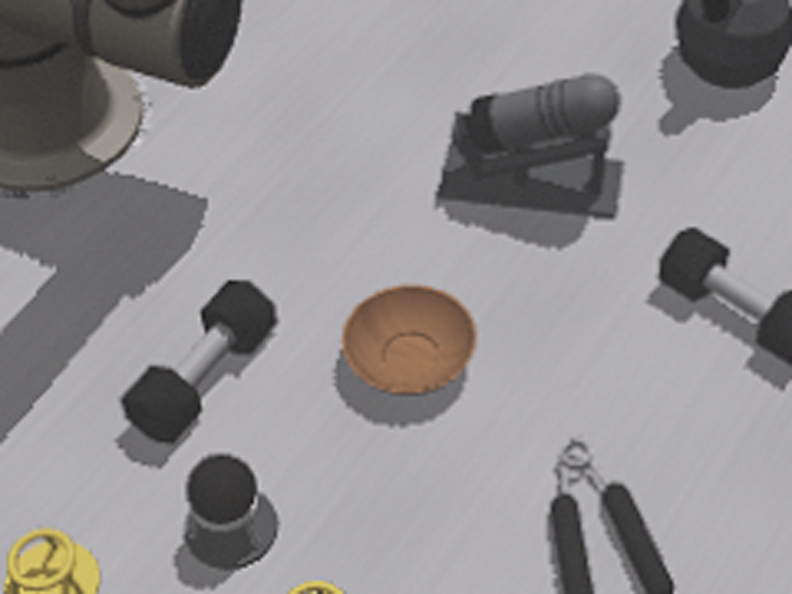

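The crop confirms the dark ball sits on the grey ring stand, with yellow stands on either side. Next I'll check what `bot` offers, then set out for the ball.

```bash
python3 -m creep '0.04 0.02 -0.02 0 0 0 100;0.03 0.015 -0.02 0 0 0 100;0 0 0 0 0 0 100;0 0 0 0 0 0 100'
python3 - <<'E'
from h import *
i,im=snap('wrist','w1.png'); import pickle; pickle.dump(i,open('w1.pkl','wb'))
o=readout.get_obs(); print(o['tool_pos'].round(1),np.round(i['origin']),proj(i,[[491,-300,67],[491,-300,45]]).round())
E
```

```text
time: 1.15
tool_pos: [462.1, -316.2, 253.6]
tcp_rot: [-3.139, 0.002, 0.315]
contact_force: [-0.8, -0.3, 0.3]
grip_width: 92.2
finger_force: 0.0
[ 461.6 -317.1  254.6] [ 527. -296.  347.] [[309. 150.]
 [310. 147.]]
```

View pics/w1.png

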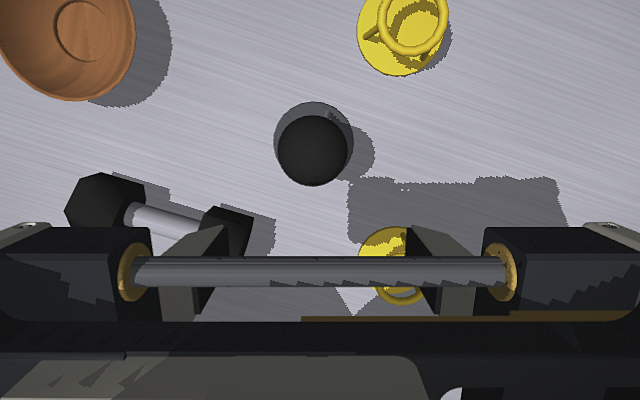

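The wrist view shows the ball at (313,151), the bowl floor circle at about (82,31) and the grey base around (313,143). All agree with the estimates.

Run:
```python
from h import *; import pickle
i=pickle.load(open('w1.pkl','rb'))
print('ball',atz(i,313,151,67),'base',atz(i,313,142,6),'bowl',atz(i,82,31,5))
a=np.linspace(0,2*np.pi,8,endpoint=False)
for c in((525,-56),(527,-62)): print(proj(i,[[c[0]+65*np.cos(t),c[1]+65*np.sin(t),35] for t in a]).round().tolist())
```

```text
ball [ 491.20601163 -303.15975246   67.        ] base [ 492.30748583 -301.90022927    6.        ] bowl [524.38154496 -58.81143502   5.        ]
[[64.0, -61.0], [5.0, -55.0], [-21.0, -4.0], [-3.0, 58.0], [47.0, 96.0], [100.0, 91.0], [129.0, 46.0], [116.0, -17.0]]
[[72.0, -61.0], [13.0, -55.0], [-14.0, -4.0], [4.0, 58.0], [54.0, 96.0], [107.0, 91.0], [136.0, 46.0], [123.0, -17.0]]
```

```bash
python3 -m creep '0.029 0.015 0 0 0 0 100;0 0 -0.035 0 0 0 100;0 0 -0.035 0 0 0 100;0 0 -0.03 0 0 0 100;0 0 0 0 0 0 100;0 0 0 0 0 0 100'
```

```text
time: 1.7
tool_pos: [489.7, -303.1, 155.3]
tcp_rot: [-3.14, 0.001, 0.31]
contact_force: [1.8, -0.3, 1.0]
grip_width: 92.0
finger_force: 0.0
```

```bash
python3 -m creep '0.002 0.001 -0.02 0 0 0 100;0 0 -0.016 0 0 0 100;0 0 0 0 0 0 100;0 0 0 0 0 0 0;0 0 0 0 0 0 0;0 0 0 0 0 0 0;0 0 0 0 0 0 0;0 0 0 0 0 0 0'
python3 -m creep '0 0 0 0 0 0 0;0 0 0 0 0 0 0;0 0 0.03 0 0 0 0;0 0 0.03 0 0 0 0;0 0 0.03 0 0 0 0;0 0 0 0 0 0 0'
```

```text
time: 2.37
tool_pos: [493.1, -301.5, 120.2]
tcp_rot: [3.14, -0.001, 0.312]
contact_force: [-0.1, 0.0, 0.1]
grip_width: 63.1
finger_force: 0.0
time: 2.87
tool_pos: [494.7, -302.7, 215.0]
tcp_rot: [3.133, -0.005, 0.312]
contact_force: [1.2, -1.5, -1.4]
grip_width: 59.0
finger_force: 30.0
```

```bash
python3 -m creep '0.005 0.041 0 0 0 0 0;0.005 0.041 0 0 0 0 0;0.005 0.041 0 0 0 0 0;0.005 0.041 0 0 0 0 0;0.005 0.04 0 0 0 0 0;0.005 0.039 0 0 0 0 0;0 0 0 0 0 0 0;0 0 0 0 0 0 0'
python3 -m creep '0 0 -0.03 0 0 0 0;0 0 -0.03 0 0 0 0;0 0 -0.02 0 0 0 0;0 0 0 0 0 0 0;0 0 0 0 0 0 0'
python3 - <<'E'
from h import *; i,im=snap('scene','s2.png'); cv2.imwrite('pics/s2c.png',cv2.resize(im[130:310,170:410,::-1],None,fx=3.3,fy=3.3,interpolation=2))
E
```

```text
time: 3.53
tool_pos: [522.5, -56.1, 208.5]
tcp_rot: [-3.141, 0.001, 0.316]
contact_force: [0.4, -0.6, -0.9]
grip_width: 59.0
finger_force: 30.0
time: 3.95
tool_pos: [522.2, -59.3, 128.4]
tcp_rot: [-3.14, 0.003, 0.31]
contact_force: [1.0, 0.3, -1.1]
grip_width: 58.9
finger_force: 30.0
```

```bash
python3 -m creep '0.003 0 -0.015 0 0 0 0;0 0 -0.01 0 0 0 0;0 0 0 0 0 0 0;0 0 0 0 0 0 0;0 0 0 0 0 0 78;0 0 0 0 0 0 78;0 0 0 0 0 0 78;0 0 0 0 0 0 78'
python3 -m creep '0 0 0.03 0 0 0 80;0 0 0.04 0 0 0 80;0 0 0.04 0 0 0 80;0 0 0.04 0 0 0 80;0 0 0.04 0 0 0 80;0 0 0.02 0 0 0 100;0 0 0 0 0 0 100;0 0 0 0 0 0 100'
python3 - <<'E'
from h import *; i,im=snap('scene','s2.png'); cv2.imwrite('pics/s2c.png',cv2.resize(im[110:270,250:430,::-1],None,fx=3.3,fy=3.3,interpolation=2))
print(readout.get_obs()['joint_positions'].round(3))
E
```

```text
time: 4.67
tool_pos: [526.1, -58.3, 104.9]
tcp_rot: [3.141, -0.001, 0.312]
contact_force: [-0.1, 0.4, -0.2]
grip_width: 71.1
finger_force: 0.0
time: 5.33
tool_pos: [525.9, -58.2, 315.5]
tcp_rot: [3.14, -0.003, 0.312]
contact_force: [0.5, 0.1, -0.6]
grip_width: 88.5
finger_force: 0.0
[-0.255  0.333  1.477 -0.     1.333  1.004]
```

View pics/s2c.png

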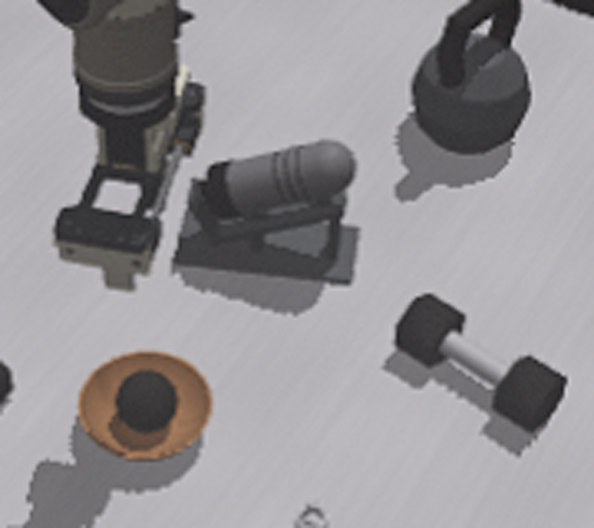

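The ball rests in the bowl: crop (146,400), close to the rim ellipse centre at (146,405). Next I go to a pose above the cradle, tilted along the slope normal, and look from close by.

```bash
python3 -m creep '-0.01 0.04 0 0 0 0.06 100;-0.01 0.04 0 0 0 0.07 100;-0.01 0.04 0 0 0 0 100;-0.01 0.04 0 0 0 0 100;-0.01 0.04 0 0 0 0 100;-0.015 0.03 0 0 0 0 100;0 0 0 0 0 0 100;0 0 0 0 0 0 100'
python3 -m creep '0 0 0 0.047 -0.098 0 100;0 0 0 0.047 -0.098 0 100;0 0 0 0.047 -0.098 0 100;0 0 0 0.047 -0.1 0 100;0 0 0 0 0 0 100;0 0 0 0 0 0 100'
python3 - <<'E'
from h import *; import pickle
i,im=snap('wrist','w2.png');pickle.dump(i,open('w2.pkl','wb')); o=readout.get_obs()
print(o['joint_positions'].round(3)); R=Ro.from_euler('xyz',o['tcp_rot']).as_matrix(); print(R.round(3))
c=np.array([507,202,105]);u=np.array([.818,.390,.423])
print(proj(i,[c,c+82.5*u,c+54.5*u,c-69.5*u]).round())
E
```

```text
time: 6.05
tool_pos: [459.5, 172.9, 312.7]
tcp_rot: [-3.141, 0.003, 0.446]
contact_force: [0.3, -0.4, -0.3]
grip_width: 91.8
finger_force: 0.0
time: 6.55
tool_pos: [460.3, 170.2, 313.5]
tcp_rot: [-3.14, -0.432, 0.439]
contact_force: [0.7, -0.1, 0.8]
grip_width: 91.6
finger_force: 0.0
[0.131 0.086 1.865 0.183 0.785 1.158]
[[ 0.821  0.426  0.379]
 [ 0.387 -0.905  0.18 ]
 [ 0.42  -0.001 -0.908]]
[[308. 218.]
 [307. 133.]
 [307. 163.]
 [309. 281.]]
```

View pics/w2.png

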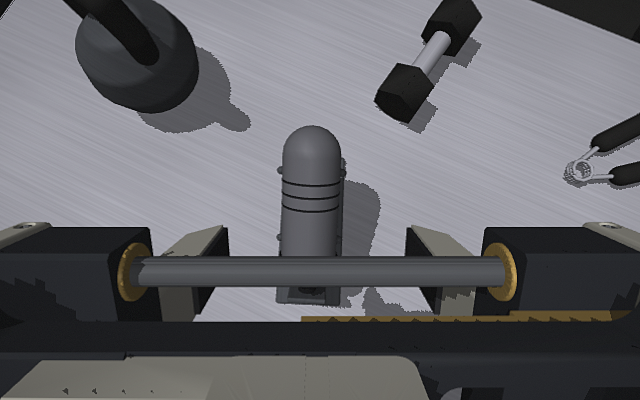

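The shaker is at (312,200) with its round end up at (313,126). Saddle tips are near (280,170), (345,170), (278,237) and (342,237). I'll fit the cradle's x, y and yaw to these.

```bash
cat >> h.py <<'E'
def uvn(yaw):
    c,s=np.cos(np.radians(25)),np.sin(np.radians(25)); u=np.array([c*np.cos(yaw),c*np.sin(yaw),s]); v=np.array([-np.sin(yaw),np.cos(yaw),0]); return u,v,np.cross(u,v)
E
python3 - <<'E'
from h import *; import pickle
from scipy.optimize import least_squares
im=cv2.imread('pics/w2.png'); g=cv2.cvtColor(im,6).astype(int)
for r in (150,160,170,180,190,200,210,220,230,237,245,250): 
    d=np.diff(g[r]); print(r,[(x,d[x]) for x in range(265,360) if abs(d[x])>25])
i=pickle.load(open('w2.pkl','rb'))
px=np.array([[280,170],[345,170],[278,237],[342,237],[277,300],[340,300]])
def f(p,full=0):
    u,v,n=uvn(p[2]); c=np.array([p[0],p[1],105])
    P=[c+36*u+35*v-10*n,c+36*u-35*v-10*n,c-36*u+35*v-10*n,c-36*u-35*v-10*n]
    return (proj(i,P)-px[:4]).ravel()
r=least_squares(f,[507,200,.44]); print(r.x,np.degrees(r.x[2]),r.fun.round(1))
E
```

```text
150 [(282, np.int64(-64)), (340, np.int64(113))]
160 [(281, np.int64(-79)), (282, np.int64(-29)), (340, np.int64(39)), (343, np.int64(32)), (344, np.int64(78))]
170 [(276, np.int64(-68)), (344, np.int64(60)), (345, np.int64(80))]
180 [(280, np.int64(-54)), (281, np.int64(-77)), (282, np.int64(-36)), (284, np.int64(38)), (285, np.int64(26)), (343, np.int64(60)), (346, np.int64(83)), (347, np.int64(-57)), (348, np.int64(-32)), (349, np.int64(87))]
190 [(280, np.int64(-51)), (281, np.int64(-46)), (343, np.int64(37))]
200 [(280, np.int64(-44)), (281, np.int64(-50)), (342, np.int64(37))]
210 [(280, np.int64(-63)), (281, np.int64(-37)), (342, np.int64(56))]
220 [(279, np.int64(-53)), (280, np.int64(-52)), (342, np.int64(52))]
230 [(279, np.int64(-71)), (280, np.int64(-33)), (341, np.int64(38))]
237 [(275, np.int64(-63)), (276, np.int64(-40)), (341, np.int64(44))]
245 [(278, np.int64(-79)), (279, np.int64(-29)), (341, np.int64(61))]
250 [(278, np.int64(-58)), (279, np.int64(-44)), (341, np.int64(49))]
[5.17611534e+02 2.03621364e+02 4.17528631e-01] 23.922628406210563 [-3.4 -1.   2.   0.5 -0.6 -0.5  2.   0.9]
```

Run:
```python
from h import *; import pickle
I=pickle.load(open('i0.pkl','rb'))
for c,y in(([507,202,105],25.5),([512,202,105],24.5),([517,203,105],24)):
    c=np.array(c);u,v,n=uvn(np.radians(y)); b=np.array([c[0],c[1],0]);h=np.array([u[0],u[1],0]);h/=np.linalg.norm(h)
    P=[c+54.5*u,c-57.5*u]+[b+a*95*h+d*40*v for a,d in((-1,-1),(1,-1),(1,1),(-1,1))]
    print(c,y); [print(k,proj(I[k],P).round().tolist()) for k in('scene','side')]
im=np.vstack([cv2.resize(cv2.imread('pics/scene0.png')[145:205,295:375],None,fx=7,fy=7,interpolation=2)[:300],cv2.resize(cv2.imread('pics/side0.png')[210:295,265:365],None,fx=5.6,fy=5.6*.63,interpolation=2)])
cv2.imwrite('pics/cc.png',im)
```

```text
[507 202 105] 25.5
scene [[346.0, 159.0], [316.0, 167.0], [302.0, 191.0], [357.0, 195.0], [358.0, 178.0], [305.0, 175.0]]
side [[289.0, 231.0], [333.0, 248.0], [351.0, 265.0], [276.0, 265.0], [272.0, 286.0], [352.0, 286.0]]
[512 202 105] 24.5
scene [[347.0, 160.0], [317.0, 168.0], [303.0, 191.0], [358.0, 196.0], [359.0, 179.0], [306.0, 175.0]]
side [[287.0, 231.0], [331.0, 248.0], [349.0, 265.0], [275.0, 265.0], [270.0, 285.0], [349.0, 286.0]]
[517 203 105] 24
scene [[349.0, 161.0], [318.0, 168.0], [305.0, 191.0], [359.0, 197.0], [361.0, 180.0], [308.0, 175.0]]
side [[285.0, 230.0], [329.0, 248.0], [347.0, 265.0], [273.0, 264.0], [268.0, 284.0], [347.0, 286.0]]
```

View pics/cc.png

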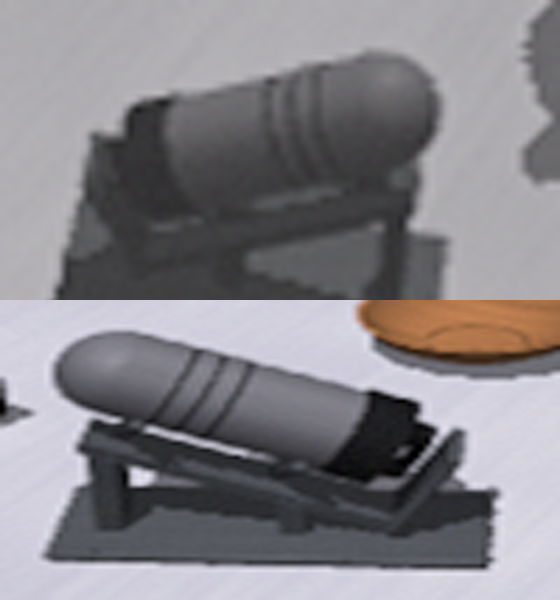

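Both cameras fit cradle_mid at about (512,202,105) with the uphill heading about 24.3°. I'll go in along the slope normal and grasp 8 mm to the bulb side of the middle, close to the centre of mass.

```bash
python3 -m creep '0.001 0.004 -0.036 0 0 -0.015 100;0.001 0.005 -0.036 0 0 0 100;0 0 0 0 0 0 100;0.0105 0.005 -0.025 0 0 0 100;0.0105 0.005 -0.025 0 0 0 100;0 0 0 0 0 0 100;0 0 0 0 0 0 100'
python3 - <<'E'
from h import *
o=readout.get_obs(); R=Ro.from_euler('xyz',o['tcp_rot']).as_matrix(); u,v,n=uvn(np.radians(24.3)); t=np.array([512,202,105])+8*u+47*n
e=t-o['tool_pos']; print('err',e.round(1),'along u,v,n',(e@np.array([u,v,n]).T).round(1),R.round(3).tolist())
i,im=snap('wrist','w3.png'); g=cv2.cvtColor(im,7).astype(int)
for r in (120,150,180,200,220,240): d=np.diff(g[r]); print(r,[(x,int(d[x])) for x in range(230,400) if abs(d[x])>30])
c=t-8*u-47*n; print(proj(i,[c+54.5*u,c+20*u,c+82.5*u]))
E
```

```text
time: 7.18
tool_pos: [484.5, 190.9, 192.2]
tcp_rot: [-3.139, -0.434, 0.427]
contact_force: [0.4, 0.1, 0.5]
grip_width: 92.1
finger_force: 0.0
err [ 16.    5.9 -41.2] along u,v,n [ -2.   -1.2 -44.6] [[0.826, 0.415, 0.382], [0.376, -0.91, 0.176], [0.42, -0.002, -0.907]]
120 [(276, -39), (277, -48), (364, 107)]
150 [(270, -62), (271, -39), (370, 150)]
180 [(270, -43), (271, -56), (368, 46), (372, 73)]
200 [(270, -45), (271, -55), (366, 39)]
220 [(271, -69), (296, -32), (365, 58)]
240 [(271, -81), (364, 32)]
[[319.12960501 150.61503004]
 [318.89419846 208.86235053]
 [319.33731868  99.08772401]]
```

```bash
python3 -m creep '0.008 0.003 -0.021 0 0 0 100;0.008 0.003 -0.02 0 0 0 100;0 0 0 0 0 0 100;0 0 0 0 0 0 0;0 0 0 0 0 0 0;0 0 0 0 0 0 0;0 0 0 0 0 0 0;0 0 0 0 0 0 0'
python3 -m creep '0 0 0 0 0 0 0;0 0 0 0 0 0 0'
python3 - <<'E'
from h import *
o=readout.get_obs(); u,v,n=uvn(np.radians(24.3)); e=o['tool_pos']-np.array([512,202,105]); print((e@np.array([u,v,n]).T).round(1),o['joint_positions'].round(2))
E
```

```text
time: 7.9
tool_pos: [499.9, 196.8, 152.3]
tcp_rot: [-3.14, -0.438, 0.427]
contact_force: [0.6, -0.9, -0.2]
grip_width: 63.0
finger_force: 0.0
time: 8.07
tool_pos: [499.7, 196.9, 151.8]
tcp_rot: [-3.14, -0.437, 0.426]
contact_force: [-2.5, 0.6, 4.7]
grip_width: 55.3
finger_force: 29.9
[ 7.8  0.4 48. ] [0.18 0.4  1.99 0.31 0.34 1.05]
```

```bash
python3 -m creep '-0.01 -0.004 0.023 0 0 0 0;-0.01 -0.005 0.023 0 0 0 0;-0.01 -0.004 0.023 0 0 0 0;-0.01 -0.005 0.023 0 0 0 0;0 0 0 0 0 0 0;0 0 0 0 0 0 0'
python3 -m creep '0 0 0 -0.046 -0.021 0.108 0;0 0 0 -0.046 -0.021 0.108 0;0 0 0 -0.046 -0.021 0.108 0;0 0 0 -0.046 -0.021 0.108 0;0 0 0 -0.046 -0.021 0.108 0;0 0 0 -0.046 -0.021 0.108 0;0 0 0 -0.046 -0.021 0.108 0;0 0 0 -0.046 -0.021 0.108 0'
python3 -c "
from h import *
o=readout.get_obs();print(o['joint_positions'].round(2))"
```

```text
time: 8.57
tool_pos: [459.6, 178.6, 243.6]
tcp_rot: [-3.141, -0.438, 0.427]
contact_force: [-0.3, -0.8, -3.7]
grip_width: 55.3
finger_force: 29.9
time: 9.23
tool_pos: [459.3, 178.7, 240.8]
tcp_rot: [2.781, -0.244, 1.431]
contact_force: [-0.4, -0.1, -2.7]
grip_width: 55.5
finger_force: 29.9
[0.16 0.18 1.98 0.21 0.57 0.19]
```

Spinning well, and j6 is going down as planned. I'll do the remaining 18 or so rows.

```bash
python3 -m creep '0 0 0 -0.046 -0.021 0.108 0;0 0 0 -0.046 -0.021 0.108 0;0 0 0 -0.046 -0.021 0.108 0;0 0 0 -0.046 -0.021 0.108 0;0 0 0 -0.046 -0.021 0.108 0;0 0 0 -0.046 -0.021 0.108 0;0 0 0 -0.046 -0.021 0.108 0;0 0 0 -0.046 -0.021 0.108 0'
python3 -m creep '0 0 0 -0.046 -0.021 0.108 0;0 0 0 -0.046 -0.021 0.108 0;0 0 0 -0.046 -0.021 0.108 0;0 0 0 -0.046 -0.021 0.108 0;0 0 0 -0.046 -0.021 0.108 0;0 0 0 -0.046 -0.021 0.108 0;0 0 0 -0.046 -0.021 0.108 0;0 0 0 -0.046 -0.021 0.108 0'
python3 -m creep '0 0 0 -0.046 -0.021 0.108 0;0 0 0 -0.046 -0.021 0.108 0;0 0 0 0 0 0 0;0 0 0 0 0 0 0'
python3 - <<'E'
from h import *
o=readout.get_obs(); R=Ro.from_euler('xyz',o['tcp_rot']); u,v,n=uvn(np.radians(24.3)); 
T=np.array([-u,v,-n]).T; print('turn still needed',(Ro.from_matrix(T)*R.inv()).as_rotvec().round(3),o['joint_positions'].round(2))
e=o['tool_pos']-np.array([512,202,105]); print((e@np.array([u,v,n]).T).round(1))
i,im=snap('side','d4.png'); cv2.imwrite('pics/d4c.png',cv2.resize(im[100:320,220:460,::-1],None,fx=2.5,fy=2.5,interpolation=2))
E
```

```text
time: 9.9
tool_pos: [459.4, 178.7, 240.8]
tcp_rot: [2.73, 0.142, 2.311]
contact_force: [-0.5, 0.4, -3.1]
grip_width: 55.4
finger_force: 29.9
time: 10.57
tool_pos: [459.3, 178.7, 240.8]
tcp_rot: [3.016, 0.418, -3.016]
contact_force: [-0.3, -0.3, -3.6]
grip_width: 55.4
finger_force: 29.9
time: 10.9
tool_pos: [459.5, 178.7, 241.5]
tcp_rot: [3.12, 0.436, -2.765]
contact_force: [-0.3, 0.2, -3.3]
grip_width: 55.2
finger_force: 29.9
turn still needed [-0.018 -0.008  0.038] [ 0.16  0.18  1.98  0.21  0.57 -1.95]
[  5.6   0.4 148. ]
```

View pics/d4c.png

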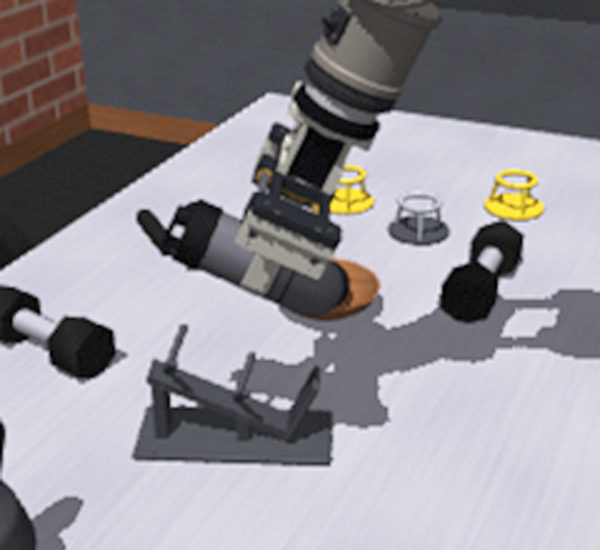

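It's flipped with the cap uphill and no sag, seen at crop (195,230). Lowering it back into the cradle.

```bash
python3 -m creep '0.009 0.004 -0.022 -0.018 -0.008 0.038 0;0.009 0.004 -0.022 0 0 0 0;0.009 0.004 -0.022 0 0 0 0;0.005 0.002 -0.012 0 0 0 0;0 0 0 0 0 0 0;0 0 0 0 0 0 0'
python3 - <<'E'
from h import *
o=readout.get_obs(); R=Ro.from_euler('xyz',o['tcp_rot']); u,v,n=uvn(np.radians(24.3)); 
T=np.array([-u,v,-n]).T; print('turn still needed',(Ro.from_matrix(T)*R.inv()).as_rotvec().round(3),o['joint_positions'].round(2))
e=o['tool_pos']-np.array([512,202,105]); print((e@np.array([u,v,n]).T).round(1))
E
```

```text
time: 11.45
tool_pos: [491.4, 192.7, 164.2]
tcp_rot: [-3.141, 0.437, -2.715]
contact_force: [-0.2, 1.1, -3.6]
grip_width: 55.3
finger_force: 29.9
turn still needed [ 0.001  0.001 -0.002] [ 0.18  0.36  2.    0.29  0.37 -2.07]
[ 4.6  0.  63.2]
```

```bash
python3 -m creep '0.003 0.0015 -0.008 0 0 0 0;0.002 0.001 -0.004 0 0 0 0;0 0 0 0 0 0 0;0 0 0 0 0 0 0'
python3 - <<'E'
from h import *
o=readout.get_obs(); u,v,n=uvn(np.radians(24.3)); e=o['tool_pos']-np.array([512,202,105]); print((e@np.array([u,v,n]).T).round(1))
E
```

```text
time: 11.78
tool_pos: [496.8, 195.3, 153.5]
tcp_rot: [-3.139, 0.439, -2.713]
contact_force: [-0.2, -0.7, -3.9]
grip_width: 55.4
finger_force: 29.9
[ 5.4  0.1 50.9]
```

```bash
python3 -m creep '0.001 0.0005 -0.0025 0 0 0 0;0 0 0 0 0 0 0;0 0 0 0 0 0 0'
python3 -m creep '0 0 0 0 0 0 100;0 0 0 0 0 0 100;0 0 0 0 0 0 100;0 0 0 0 0 0 100;0 0 0 0 0 0 100;0 0 0 0 0 0 100'
python3 -m creep '-0.01 -0.004 0.023 0 0 0 100;-0.01 -0.005 0.023 0 0 0 100;-0.01 -0.004 0.023 0 0 0 100;-0.01 -0.005 0.023 0 0 0 100;0 0 0.03 0 0 0 100;0 0 0.03 0 0 0 100;0 0 0 0 0 0 100;0 0 0 0 0 0 100'
python3 - <<'E'
from h import *; import pickle
i,im=snap('side','d5.png'); s,sm=snap('scene','s5.png'); w,wm=snap('wrist','w5.png'); pickle.dump((i,s,w),open('i5.pkl','wb'))
a=cv2.resize(im[180:300,240:380,::-1],None,fx=3.5,fy=3.5,interpolation=2); b=cv2.resize(wm[:,160:480,::-1],(336,420)); cv2.imwrite('pics/m5.png',np.hstack([a[:420,:464],b]))
c=np.array([512,202,105]);u,v,n=uvn(np.radians(24.3))
for d in(-10,0,12): print(d,[proj(k,[c+(d+57.5)*u,c+(d-82.5)*u]).round().tolist() for k in(i,w)])
E
```

```text
time: 12.03
tool_pos: [497.9, 196.0, 151.3]
tcp_rot: [-3.139, 0.44, -2.713]
contact_force: [-1.4, 1.9, 1.3]
grip_width: 55.2
finger_force: 29.9
time: 12.53
tool_pos: [497.9, 195.6, 150.8]
tcp_rot: [-3.139, 0.439, -2.713]
contact_force: [-0.2, -0.0, -0.6]
grip_width: 89.4
finger_force: 0.0
time: 13.2
tool_pos: [458.3, 177.8, 304.6]
tcp_rot: [-3.138, 0.443, -2.712]
contact_force: [0.4, -0.1, -1.4]
grip_width: 91.5
finger_force: 0.0
-10 [[[290.0, 232.0], [345.0, 253.0]], [[317.0, 203.0], [317.0, 43.0]]]
0 [[[286.0, 230.0], [341.0, 252.0]], [[317.0, 213.0], [317.0, 56.0]]]
12 [[[281.0, 228.0], [336.0, 250.0]], [[317.0, 225.0], [317.0, 71.0]]]
```

View pics/m5.png

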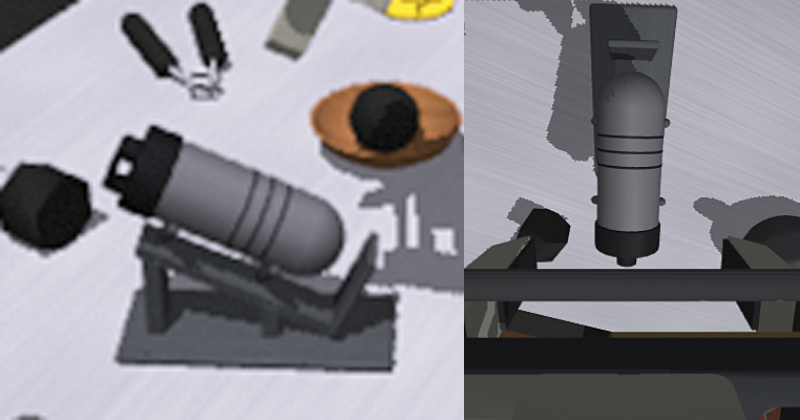

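The shaker lies cap uphill on both saddles, with the cap at about (150,180) in the left crop. It hasn't slid, there's a gap to the stop, and the ball is still in the bowl. Before choosing the regrasp tilt I'll fit a quick kinematic model from the readings to check j5 limits.

```bash
cat > k.py <<'E'
from h import *
from scipy.optimize import least_squares
D=[([-1.405,.3426,1.5248,0,1.2754],(161.03,-499.45,291.7)),([-.255,.333,1.477,0,1.333],(525.9,-58.2,315.5)),([.131,.086,1.865,.183,.785],(460.3,170.2,313.5)),([.18,.4,1.99,.31,.34],(499.7,196.9,151.8)),([.16,.18,1.98,.21,.57],(459.5,178.7,241.5)),([.18,.36,2.0,.29,.37],(491.4,192.7,164.2))]
def fk(q,p):
    h,L2,L3,d=p; q=list(q)+[0]*(6-len(q))
    A=Ro.from_euler('ZY',[q[0],q[1]]); B=A*Ro.from_euler('y',q[2]); W=B*Ro.from_euler('ZYZ',[q[3],q[4],q[5]])
    return np.array([0,0,h])+A.apply([0,0,L2])+B.apply([0,0,L3])+W.apply([0,0,d]),W
r=least_squares(lambda p:np.concatenate([fk(q,p)[0]-x for q,x in D]+[(np.array(p)-[350,450,450,200])*.001]),[350,450,450,200]); p=r.x
lo=[-2.53,-.77,.04,-1,.28,-3.11];hi=[2.53,2.02,2.7,4.14,2.66,3.11]
def ik(x,z,y,q0,off):
    # tool z dir, tool y dir ; off = rotation correction for the j6 zero
    T=Ro.from_matrix(np.array([np.cross(y,z),y,z]).T)
    f=lambda q:np.concatenate([(fk(q,p)[0]-x)/100,(T.inv()*fk(q,p)[1]*off).as_rotvec()])
    s=least_squares(f,q0,bounds=(lo,hi)); return s.x,np.abs(s.fun).max()
if __name__=='__main__':
    print(p.round(1),r.fun.round(1))
    o=readout.get_obs();q=o['joint_positions']; R=Ro.from_euler('xyz',o['tcp_rot']); off=fk(q,p)[1].inv()*R; print(q.round(2),off.as_euler('xyz').round(3),(fk(q,p)[0]-o['tool_pos']).round(1))
    c=np.array([512,202,105]);u,v,n=uvn(np.radians(24.3)); cap=c+69.5*u; hu=np.array([np.cos(np.radians(24.3)),np.sin(np.radians(24.3)),0])
    for th in(10,20,30,40,50):
        t=np.radians(th); z=np.array([0,0,-1])*np.cos(t)-hu*np.sin(t); a=ik(cap-47*z,z,v,q,off)
        print(th,'cradle',a[0].round(2),round(a[1],3))
        for yaw in(-31.6,-15,-50,0):
            y=np.radians(yaw); h2=np.array([np.cos(y),np.sin(y),0]);v2=np.array([-np.sin(y),np.cos(y),0]); t2=np.radians(th-65); z=np.array([0,0,-1])*np.cos(t2)-h2*np.sin(t2)
            b=ik(np.array([492,-302,180])-47*z,z,v2,np.r_[-.55,a[0][1:]],off); print('   ring',yaw,b[0].round(2),round(b[1],3))
E
python3 k.py
```

```text
[283.7 446.7 357.6 310.2] [-79.9  14.5  -2.  -48.8 -66.2  -4.6  24.5 -66.1   0.9  31.7 -68.1   1.1
  32.  -64.    1.7  30.9 -65.1   2.7  -0.1  -0.   -0.1   0.1]
[ 0.16  0.1   1.89  0.17  0.74 -1.94] [0.    0.    1.571] [ 27.2 -66.5   0.8]
10 cradle [ 0.38  0.84  1.01 -0.01  1.47 -1.61] 0.0
   ring -31.6 [-0.71  0.26  2.17  1.43  0.28 -3.11] 0.259
   ring -15 [-0.73  0.26  2.14  1.23  0.29 -3.11] 0.271
   ring -50 [-0.39  0.26  2.11 -1.    0.3  -0.2 ] 0.311
   ring 0 [-0.84  0.33  2.01  1.    0.56 -3.11] 0.308
20 cradle [ 0.39  1.02  0.68 -0.01  1.79 -1.61] 0.0
   ring -31.6 [-0.41  0.26  2.11 -1.    0.28 -0.47] 0.154
   ring -15 [-0.73  0.27  2.12  1.2   0.31 -3.11] 0.094
   ring -50 [-0.37  0.27  2.09 -1.    0.34 -0.19] 0.132
   ring 0 [-0.83  0.33  1.99  0.95  0.57 -3.11] 0.144
30 cradle [ 0.39  1.35  0.04 -0.02  2.26 -1.61] 0.013
   ring -31.6 [-0.55  0.26  2.03 -0.    0.28 -1.57] 0.039
   ring -15 [-0.7   0.27  2.04  0.76  0.36 -2.67] 0.0
   ring -50 [-0.38  0.28  2.03 -0.79  0.39 -0.41] 0.0
   ring 0 [-0.81  0.33  1.95  0.85  0.58 -3.04] 0.0
40 cradle [ 0.39  1.36  0.04 -0.03  2.26 -1.62] 0.181
   ring -31.6 [-0.55  0.3   1.88 -0.    0.52 -1.57] 0.0
   ring -15 [-0.65  0.32  1.86  0.3   0.58 -2.18] 0.0
   ring -50 [-0.44  0.32  1.85 -0.32  0.59 -0.9 ] 0.0
   ring 0 [-0.72  0.36  1.8   0.45  0.7  -2.6 ] 0.0
50 cradle [ 0.4   1.37  0.04 -0.04  2.26 -1.62] 0.345
   ring -31.6 [-0.55  0.39  1.68 -0.    0.81 -1.57] 0.0
   ring -15 [-0.6   0.4   1.66  0.12  0.83 -1.98] 0.0
   ring -50 [-0.49  0.4   1.66 -0.13  0.84 -1.11] 0.0
   ring 0 [-0.65  0.42  1.63  0.2   0.89 -2.33] 0.0
```

The residuals show shoulder and forearm offsets, so I'll add those to the fit.

```bash
python3 - <<'E'
s=open('k.py').read()
s=s.replace("h,L2,L3,d=p;","h,L2,L3,d,a,e,a3=p;").replace("np.array([0,0,h])+A","Ro.from_euler('z',q[0]).apply([a,e,h])+A").replace("B.apply([0,0,L3])","B.apply([a3,0,L3])").replace("[350,450,450,200]","[350,450,450,200,0,66,0]")
s=s.replace("*.001","*.01")
open('k.py','w').write(s)
E
python3 k.py
```

```text
[ 2.140e+02  5.062e+02  3.788e+02  2.478e+02 -2.000e-01  7.660e+01
  4.180e+01] [ 0.3 -0.4  0.6 -0.4  0.4 -1.2 -0.2 -0.1  0.5  0.6 -2.3 -1.3  0.6  1.4
  0.6 -1.   0.5  0.8 -1.4  0.6 -0.7  0.5 -0.   0.1  0.4]
[ 0.16  0.1   1.89  0.17  0.74 -1.94] [0.    0.    1.571] [-0.9 -0.4  0.1]
10 cradle [ 0.27  0.69  1.26 -0.03  1.37 -1.72] 0.0
   ring -31.6 [-0.82  0.28  2.11  1.37  0.28 -3.11] 0.229
   ring -15 [-0.88  0.29  2.06  1.14  0.41 -3.11] 0.26
   ring -50 [-0.56  0.31  2.03 -1.    0.28 -0.34] 0.275
   ring 0 [-0.96  0.34  1.96  0.94  0.66 -3.11] 0.306
20 cradle [ 0.28  0.8   1.08 -0.05  1.6  -1.71] 0.0
   ring -31.6 [-0.82  0.28  2.1   1.35  0.28 -3.11] 0.096
   ring -15 [-0.88  0.29  2.05  1.1   0.42 -3.11] 0.089
   ring -50 [-0.57  0.31  2.02 -1.    0.28 -0.34] 0.094
   ring 0 [-0.94  0.33  1.94  0.89  0.66 -3.11] 0.151
30 cradle [ 0.29  0.91  0.91 -0.07  1.84 -1.71] 0.0
   ring -31.6 [-0.74  0.28  2.    0.4   0.28 -2.11] 0.001
   ring -15 [-0.85  0.3   1.97  0.79  0.47 -2.8 ] 0.0
   ring -50 [-0.61  0.3   1.97 -0.51  0.32 -0.86] 0.0
   ring 0 [-0.93  0.34  1.91  0.83  0.67 -3.1 ] 0.0
40 cradle [ 0.3   1.03  0.73 -0.09  2.07 -1.72] 0.0
   ring -31.6 [-0.72  0.32  1.85  0.14  0.55 -1.84] 0.0
   ring -15 [-0.8   0.33  1.84  0.37  0.63 -2.37] 0.0
   ring -50 [-0.63  0.33  1.83 -0.19  0.56 -1.19] 0.0
   ring 0 [-0.85  0.35  1.8   0.48  0.75 -2.74] 0.0
50 cradle [ 0.3   1.17  0.53 -0.13  2.31 -1.74] 0.0
   ring -31.6 [-0.7   0.37  1.71  0.05  0.81 -1.76] 0.0
   ring -15 [-0.75  0.38  1.7   0.16  0.84 -2.15] 0.0
   ring -50 [-0.65  0.38  1.69 -0.08  0.81 -1.31] 0.0
   ring 0 [-0.78  0.39  1.67  0.23  0.9  -2.48] 0.0
```

The model is good to about 1 mm. A regrasp tilt of 45° leaning inward keeps every joint in range both at the cradle and at the ring, where the tool then leans about 20° outward. Moving to the pre-grasp pose above the cap end.

```bash
python3 -m creep '0.01 0.005 0.01 -0.0457 0.1012 0 100;0.015 0.007 0.01 -0.0457 0.1012 0 100;0.02 0.009 0 -0.0457 0.1012 0 100;0.02 0.009 0 -0.0457 0.1012 0 100;0.02 0.009 0 -0.0457 0.1012 0 100;0.02 0.009 0 -0.0457 0.1012 0 100;0.02 0.009 0 -0.0457 0.1012 0 100;0.02 0.009 0 -0.0457 0.1012 0 100'
python3 -m creep '0.02 0.009 -0.01 -0.0457 0.1012 0 100;0.02 0.009 -0.01 -0.0457 0.1012 0 100;0.015 0.006 -0.01 -0.0457 0.1012 0 100;0 0 0 0 0 0 100;0 0 0 0 0 0 100'
cat > st.py <<'E'
from h import *
o=readout.get_obs();R=Ro.from_euler('xyz',o['tcp_rot']); u,v,n=uvn(np.radians(24.3)); hu=np.cross(v,[0,0,1]); t=np.radians(45); z=-np.array([0,0,1])*np.cos(t)-hu*np.sin(t)
cap=np.array([512,202,105])+69.5*u; T=Ro.from_matrix(np.array([np.cross(v,z),v,z]).T)
print('turn',(T*R.inv()).as_rotvec().round(3),'to 137 back',(cap-137*z-o['tool_pos']).round(1),'to grasp',(cap-47*z-o['tool_pos']).round(1),o['joint_positions'].round(2))
E
python3 st.py
```

```text
time: 14.02
tool_pos: [601.2, 243.1, 320.7]
tcp_rot: [3.14, -0.442, -2.712]
contact_force: [0.8, -0.2, 0.4]
grip_width: 91.7
finger_force: 0.0
time: 14.43
tool_pos: [637.8, 256.4, 295.4]
tcp_rot: [3.141, -0.658, -2.708]
contact_force: [-0.3, 0.4, -0.2]
grip_width: 91.8
finger_force: 0.0
turn [-0.054  0.116 -0.009] to 137 back [ 19.9  11.4 -64.2] to grasp [ -38.1  -14.8 -127.8] [ 0.3   1.14  0.14 -0.14  2.51 -1.79]
```

```bash
python3 -m creep '0 0 -0.03 0 0 0 100;0 0 -0.03 0 0 0 100;0 0 -0.01 0 0 0 100;-0.005 0 -0.005 -0.027 0.058 -0.005 100;0 0.002 0 -0.027 0.058 -0.004 100;0 0 0 0 0 0 100;0 0 0 0 0 0 100'
python3 st.py
python3 - <<'E'
from h import *
i,im=snap('wrist','w6.png'); u,v,n=uvn(np.radians(24.3)); c=np.array([512,202,105]); print(proj(i,[c+69.5*u,c+(69.5-140)*u,c+82*u]).round())
b=im[:,:,::-1]; s,sm=snap('side','d6.png'); cv2.imwrite('pics/m6.png',np.hstack([cv2.resize(b,(480,300)),cv2.resize(sm[100:300,200:400,::-1],(300,300))]))
E
```

```text
time: 15.02
tool_pos: [631.7, 258.1, 229.7]
tcp_rot: [-3.139, -0.773, -2.719]
contact_force: [-0.2, 0.3, 0.2]
grip_width: 91.8
finger_force: 0.0
turn [-0.003  0.012 -0.   ] to 137 back [26.   9.6  1.5] to grasp [-32.  -16.5 -62.1] [ 0.31  1.21  0.22 -0.14  2.48 -1.76]
[[315. 239.]
 [315. 145.]
 [314. 252.]]
```

View pics/m6.png

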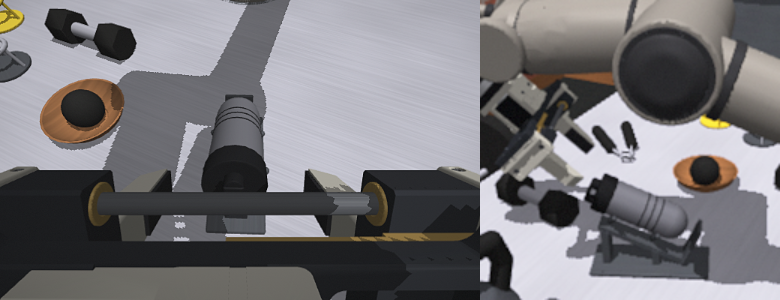

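Wrist view: the cap is centred at full-resolution (313,229), between the fingers, with the bowl and bystanders clear. Aligning, then going in.

```bash
python3 -m creep '0.012 0.004 -0.013 0 0.01 0 100;-0.015 -0.007 -0.016 0 0 0 100;-0.015 -0.007 -0.016 0 0 0 100;-0.01 -0.004 -0.01 0 0 0 100;0 0 0 0 0 0 100;0 0 0 0 0 0 100'
python3 st.py
```

```text
time: 15.62
tool_pos: [612.1, 247.2, 183.9]
tcp_rot: [3.14, -0.782, -2.715]
contact_force: [0.8, -0.1, 2.1]
grip_width: 91.9
finger_force: 0.0
turn [-0.002  0.002 -0.001] to 137 back [45.6 20.5 47.4] to grasp [-12.4  -5.7 -16.3] [ 0.3   1.14  0.5  -0.11  2.28 -1.73]
```

```bash
python3 -m creep '-0.006 -0.003 -0.008 0 0 0 100;-0.006 -0.003 -0.007 0 0 0 100;0 0 0 0 0 0 100;0 0 0 0 0 0 0;0 0 0 0 0 0 0;0 0 0 0 0 0 0;0 0 0 0 0 0 0;0 0 0 0 0 0 0'
python3 -m creep '0 0 0 0 0 0 0;0 0 0 0 0 0 0;0 0 0 0 0 0 0'
python3 st.py
```

```text
time: 16.28
tool_pos: [600.4, 241.5, 166.3]
tcp_rot: [3.14, -0.785, -2.715]
contact_force: [0.4, 0.4, -0.7]
grip_width: 62.9
finger_force: 0.0
time: 16.53
tool_pos: [600.2, 241.3, 166.2]
tcp_rot: [3.14, -0.785, -2.715]
contact_force: [1.2, -0.6, 1.3]
grip_width: 59.6
finger_force: 30.0
turn [-0.001 -0.001 -0.001] to 137 back [57.5 26.5 65.1] to grasp [-0.5  0.3  1.4] [ 0.3   1.11  0.61 -0.11  2.2  -1.73]
```

```bash
python3 -m creep '-0.008 -0.004 0.018 0 0 0 0;-0.012 -0.005 0.027 0 0 0 0;-0.012 -0.005 0.027 0 0 0 0;-0.02 -0.01 0.03 0 0 0 0;-0.02 -0.01 0.03 0.02 -0.05 0 0;-0.02 -0.01 0.03 0.04 -0.09 0 0;-0.01 -0.005 0.02 0.046 -0.103 0 0;0 0 0 0 0 0 0'
python3 -m creep '-0.01 -0.01 0 0.046 -0.103 0 0;-0.01 -0.01 0 0.046 -0.103 0 0;-0.01 -0.01 0 0.046 -0.103 0 0;-0.01 -0.01 0 0.046 -0.103 0 0;-0.01 -0.01 0 0.046 -0.103 0 0;-0.01 -0.01 0 0.046 -0.103 0 0;0 0 0 0.046 -0.103 0 0;0 0 0 0 0 0 0'
python3 - <<'E'
from h import *
s,sm=snap('side','d7.png'); c,cm=snap('scene','s7.png'); cv2.imwrite('pics/m7.png',np.hstack([cv2.resize(sm[:,150:450,::-1],(375,500)),cv2.resize(cm[20:270,200:400,::-1],(400,500))]))
o=readout.get_obs(); print(o['joint_positions'].round(2),o['tcp_rot'])
E
```

```text
time: 17.2
tool_pos: [496.5, 191.8, 356.0]
tcp_rot: [-3.137, -0.503, -2.719]
contact_force: [0.2, -0.6, -1.6]
grip_width: 59.6
finger_force: 30.0
time: 17.87
tool_pos: [435.5, 131.6, 346.5]
tcp_rot: [-3.138, 0.268, -2.719]
contact_force: [-1.6, -0.4, -2.8]
grip_width: 59.5
finger_force: 30.0
[ 0.08  0.05  1.76  0.1   1.08 -1.95] [-3.13711479  0.26393182 -2.71881133]
```

View pics/m7.png

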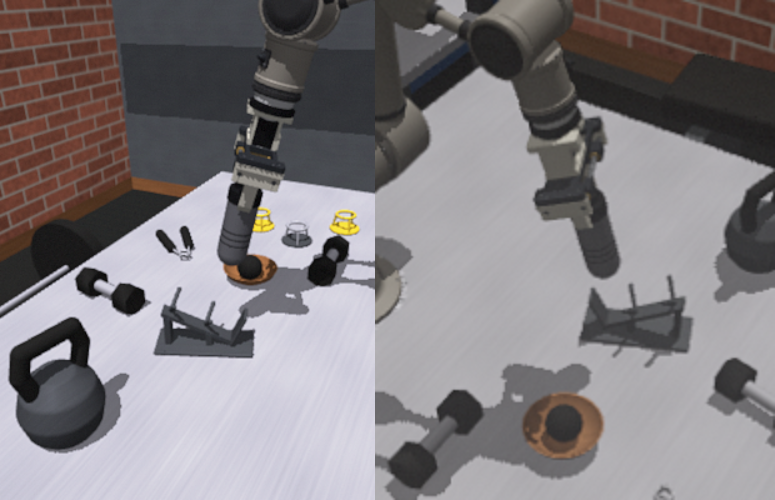

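The shaker is held by the cap, nearly upright. Composite pixels: bulb (234,247) and cap (244,197) in the side half, bulb (225,261) and cap (217,205) in the scene half. I'll triangulate its axis.

Run:
```python
from h import *
s=viewer.camera_info('side');c=viewer.camera_info('scene')
b=tri([(s,337.2,197.6),(c,312.5,150.5)]);k=tri([(s,345.2,157.6),(c,308.5,122.5)]); d=k-b; print(b,k,np.linalg.norm(d),(d/np.linalg.norm(d)).round(3))
o=readout.get_obs();R=Ro.from_euler('xyz',o['tcp_rot']); g=o['tool_pos']+R.apply([0,0,47]); print('grasp',g,R.apply([0,0,1]))
# predicted: axis in tool frame as at grasp
u,v,n=uvn(np.radians(24.3)); t=np.radians(45); hu=np.cross(v,[0,0,1]); z=-np.array([0,0,1])*np.cos(t)-hu*np.sin(t); T=Ro.from_matrix(np.array([np.cross(v,z),v,z]).T)
a=R.apply(T.inv().apply(u)); print('pred axis',a.round(3),'pred bulb',(g-112*a).round()); 
# image check: projections for axis tilts in tool plane
vv=R.apply([0,1,0])
for deg in(-10,-5,0,5,10):
    ad=Ro.from_rotvec(vv*np.radians(deg)).apply(a); print(deg,ad.round(2),proj(s,[g-112*ad,g-60*ad]).round(1).tolist(),proj(c,[g-112*ad,g-60*ad]).round(1).tolist())
```

```text
[469.67541358 141.07342393 194.17211144] [450.46294257 145.64719771 297.13416958] 104.8390378889755 [-0.183  0.044  0.982]
grasp [448.97013118 136.88275844 302.08346724] [ 0.23974311  0.10295328 -0.96536204]
pred axis [0.076 0.039 0.996] pred bulb [440. 133. 190.]
-10 [-0.08 -0.03  1.  ] [[340.6, 200.0], [342.6, 179.6]] [[308.5, 150.1], [306.8, 137.6]]
-5 [-0.  0.  1.] [[344.9, 200.1], [344.9, 179.6]] [[305.5, 149.9], [305.1, 137.5]]
0 [0.08 0.04 1.  ] [[349.1, 200.0], [347.3, 179.6]] [[302.4, 149.6], [303.4, 137.3]]
5 [0.15 0.07 0.99] [[353.3, 199.5], [349.6, 179.3]] [[299.4, 149.0], [301.8, 137.0]]
10 [0.23 0.11 0.97] [[357.5, 198.7], [351.9, 178.8]] [[296.4, 148.3], [300.1, 136.6]]
```

The bottle slipped in the grip by about 15° towards hanging, so its axis now leans about 11°. I'll turn back 0.19 rad about +v and carry it to the ring with gentle ramps.

```bash
python3 -m creep '0.001 -0.01 0 -0.026 0.058 0 0;0.003 -0.02 0 -0.026 0.058 0 0;0.004 -0.03 0 -0.026 0.057 0 0;0.005 -0.036 0 0 0 -0.06 0;0.005 -0.036 0 0 0 -0.06 0;0.005 -0.036 0 0 0 -0.06 0;0.005 -0.036 0 0 0 -0.06 0;0.005 -0.036 0 0 0 -0.06 0'
python3 -m creep '0.005 -0.036 0 0 0 -0.06 0;0.005 -0.036 0 0 0 -0.06 0;0.005 -0.036 0 0 0 -0.06 0;0.004 -0.03 0 0 0 0 0;0.002 -0.02 0 0 0 0 0;0.001 -0.01 0 0 0 0 0;0 0 0 0 0 0 0;0 0 0 0 0 0 0'
cat > ax.py <<'E'
from h import *
import sys
# dark/grey silhouettes are picked by differencing with the start pictures
s,sm=snap('side','dx.png');c,cm=snap('scene','sx.png')
o=readout.get_obs();R=Ro.from_euler('xyz',o['tcp_rot']);g=o['tool_pos']+R.apply([0,0,47]);print('grasp',g.round(1),'j',o['joint_positions'].round(2),'toolz',R.apply([0,0,1]).round(3))
P=[g,g-[0,0,112],[492,-302,45]]; ps=proj(s,P);pc=proj(c,P);print('side',ps.round(1).tolist(),'scene',pc.round(1).tolist())
def crop(im,p,w):
    x0=int(p[0])-w;y0=int(p[1])-w; t=im[max(y0,0):y0+2*w,x0:x0+2*w,::-1]; print('crop',x0,max(y0,0)); return cv2.resize(t,(400,int(400*t.shape[0]/(2*w))),interpolation=2)
a=crop(sm,ps[1],50);b=crop(cm,pc[1],50); h=min(len(a),len(b)); cv2.imwrite('pics/'+sys.argv[1],np.hstack([a[:h],b[:h]]))
E
python3 ax.py m8.png
```

```text
time: 18.63
tool_pos: [472.5, -109.6, 347.2]
tcp_rot: [-3.138, 0.075, -3.02]
contact_force: [0.4, 1.1, -2.9]
grip_width: 59.6
finger_force: 30.0
time: 19.3
tool_pos: [493.7, -275.3, 347.0]
tcp_rot: [-3.138, 0.077, 3.085]
contact_force: [-0.4, 0.7, -3.4]
grip_width: 59.3
finger_force: 30.0
grasp [ 497.1 -274.6  300.9] j [-0.66  0.35  1.37  0.04  1.36 -2.18] toolz [ 0.078 -0.008 -0.997]
side [[386.7, 107.5], [384.9, 142.7], [387.1, 180.9]] scene [[231.9, 221.1], [237.8, 247.3], [237.2, 282.1]]
crop 334 92
crop 187 197
```

View pics/m8.png

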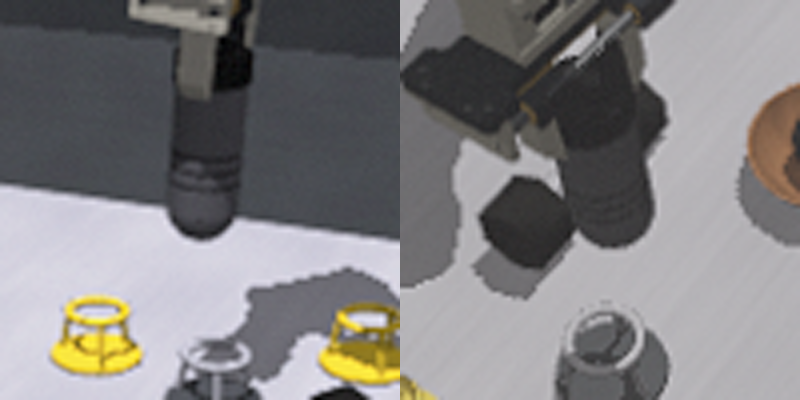

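The shaker hangs nearly vertical above and short of the grey ring: bulb at full-frame (385.0,143.2) in side and (240,249.5) in scene, ring at (388,180.7) and (238.2,281.3). With this I've viewed 12 pictures, which is over the limit of 10, so from here I work from numbers only.

```bash
cat > ax2.py <<'E'
from h import *
# bright/dark difference against the first pictures -> silhouette of body, rows below the fingers
def mid(n,g,lo,hi):
    i=viewer.camera_info(n); im=viewer.capture(n).astype(int); bg=cv2.imread('pics/%s0.png'%n)[:,:,::-1].astype(int)
    m=(np.abs(im-bg).sum(2)>35); out=[]
    for dz in np.arange(lo,hi,4):
        x,y=proj(i,[g-[0,0,dz]])[0]; w=m[int(round(y)),int(x)-22:int(x)+23]; e=np.where(w)[0]
        out.append((dz,round(x,1),int(round(y)),int(x)-22+e[0] if len(e) else None,int(x)-22+e[-1] if len(e) else None,len(e)))
    return out
if __name__=='__main__':
    s=viewer.camera_info('side');c=viewer.camera_info('scene')
    o=readout.get_obs();R=Ro.from_euler('xyz',o['tcp_rot']);g=o['tool_pos']+R.apply([0,0,47]);print('grasp',g.round(1))
    print('bulb',tri([(s,385.0,143.2),(c,240,249.5)]).round(1),'ring',tri([(s,388,180.7),(c,238.2,281.3)]).round(1))
    for n in('side','scene'): print(n,mid(n,g,50,140))
E
python3 ax2.py
```

```text
grasp [ 497.1 -274.6  300.9]
bulb [ 500.9 -276.3  185.1] ring [ 490.6 -299.6   46.2]
side [(np.int64(50), np.float64(385.9), 124, np.int64(377), np.int64(394), 18), (np.int64(54), np.float64(385.8), 125, np.int64(377), np.int64(394), 18), (np.int64(58), np.float64(385.8), 126, np.int64(376), np.int64(394), 19), (np.int64(62), np.float64(385.7), 127, np.int64(376), np.int64(394), 19), (np.int64(66), np.float64(385.6), 129, np.int64(376), np.int64(394), 19), (np.int64(70), np.float64(385.6), 130, np.int64(376), np.int64(394), 19), (np.int64(74), np.float64(385.5), 131, np.int64(376), np.int64(394), 19), (np.int64(78), np.float64(385.4), 132, np.int64(376), np.int64(393), 17), (np.int64(82), np.float64(385.4), 134, np.int64(376), np.int64(393), 14), (np.int64(86), np.float64(385.3), 135, np.int64(376), np.int64(393), 16), (np.int64(90), np.float64(385.3), 136, np.int64(376), np.int64(393), 9), (np.int64(94), np.float64(385.2), 137, np.int64(376), np.int64(393), 9), (np.int64(98), np.float64(385.1), 138, np.int64(376), np.int64(393), 11), (np.int64(102), np.float64(385.1), 140, np.int64(
[... 1715 characters left out ...]
228), np.int64(250), 23), (np.int64(106), np.float64(237.5), 246, np.int64(228), np.int64(250), 23), (np.int64(110), np.float64(237.7), 247, np.int64(229), np.int64(250), 22), (np.int64(114), np.float64(237.9), 248, np.int64(229), np.int64(251), 23), (np.int64(118), np.float64(238.1), 249, np.int64(230), np.int64(251), 22), (np.int64(122), np.float64(238.3), 249, np.int64(230), np.int64(251), 22), (np.int64(126), np.float64(238.5), 250, np.int64(230), np.int64(250), 21), (np.int64(130), np.float64(238.7), 251, np.int64(231), np.int64(250), 20), (np.int64(134), np.float64(238.9), 252, np.int64(231), np.int64(249), 19), (np.int64(138), np.float64(239.1), 253, np.int64(231), np.int64(249), 19)]
```

The axis is vertical within about 2°: the offset is constant over the body length in both cameras. I'll centre it above the ring and lower to about 20 mm above the seat.

```bash
python3 -m creep '-0.004 -0.012 0 0 0 0 0;-0.004 -0.012 -0.01 0 0 0 0;0 0 -0.025 0 0 0 0;0 0 -0.025 0 0 0 0;0 0 -0.025 0 0 0 0;0 0 -0.015 0 0 0 0;0 0 0 0 0 0 0;0 0 0 0 0 0 0'
cat > m.py <<'E'
from h import *
# model fit: slide drawn shaker silhouette against background difference; background = start picture with the ball
o=readout.get_obs();R=Ro.from_euler('xyz',o['tcp_rot']);g=o['tool_pos']+R.apply([0,0,47]);print('grasp',g.round(1),o['contact_force'].round(1))
E
python3 m.py
python3 - <<'E'
from h import *
from scipy.optimize import least_squares
o=readout.get_obs();R=Ro.from_euler('xyz',o['tcp_rot']);g=o['tool_pos']+R.apply([0,0,47])
A={}
for n in('side','scene'):
    i,im=snap(n,n+'9.png'); bg=cv2.imread('pics/%s0.png'%n)[:,:,::-1].astype(int); im=im.astype(int)
    gx=np.abs(np.diff(im.sum(2),axis=1)); A[n]=(i,im)
    print(n,'ring',proj(i,[[492,-302,45]])[0].round(1))
    for dz in (60,75,90,105,112):
        x,y=proj(i,[g-[0,0,dz]])[0]; y=int(round(y)); s=im[y].sum(1); d=np.diff(s); r=range(int(x)-22,int(x)+22)
        print(dz,round(x,1),y,[(k,int(d[k])) for k in r if abs(d[k])>60])
E
```

```text
time: 20.17
tool_pos: [484.6, -300.1, 247.4]
tcp_rot: [-3.137, 0.078, 3.085]
contact_force: [1.8, -0.1, -2.8]
grip_width: 59.3
finger_force: 30.0
grasp [ 488.2 -300.5  200.5] [ 1.8 -0.1 -2.8]
side ring [387.1 180.9]
60 389.5 155 [(379, -152), (380, -294), (381, -106), (396, 77), (397, 327), (398, 116)]
75 389.2 159 [(379, -191), (380, -334), (396, 203), (397, 274), (398, 83)]
90 389.0 163 [(378, -72), (379, -235), (380, -175), (381, 61), (396, 421), (397, 132)]
105 388.8 167 [(378, -122), (379, -236), (380, -86), (396, 109)]
112 388.7 169 [(378, -119), (379, -238), (380, -98), (395, 75), (396, 93)]
scene ring [237.2 282.1]
60 231.7 263 [(243, 204), (244, 183)]
75 232.5 266 [(223, -123), (244, 252), (245, 133)]
90 233.3 269 [(220, 210), (223, -156), (224, -194), (245, 377)]
105 234.0 272 [(224, -162), (225, -203), (245, 193), (246, 207)]
112 234.4 273 [(224, -140), (225, -195), (245, 132), (246, 261)]
```

Run:
```python
from h import *
for n,f in(('side','dx.png'),('scene','sx.png')):
    i=viewer.camera_info(n); g=cv2.imread('pics/'+f).astype(int).sum(2); p=proj(i,[[492,-302,45]])[0]
    a=np.linspace(0,2*np.pi,60); P=proj(i,[[492+30*np.cos(t),-302+30*np.sin(t),45] for t in a]); print(n,p.round(1),'pred extents',P.min(0).round(1),P.max(0).round(1))
    x=int(p[0]);y=int(p[1])
    print('cols',x-14); print(g[y-11:y+12,x-14:x+15]//8)
```

```text
side [387.1 180.9] pred extents [378.1 177.2] [396.  184.7]
cols 373
[[79 78 78 79 78 79 78 78 78 79 79 79 79 79 79 79 80 80 79 79 80 81 75 54
  40 42 42 42 41]
 [78 79 79 79 79 78 78 79 79 79 79 79 78 79 79 80 79 79 79 79 80 82 61 39
  40 42 42 42 42]
 [79 79 79 79 78 79 78 79 79 80 79 79 79 80 80 79 79 79 79 80 81 83 64 40
  41 41 41 41 42]
 [79 80 79 80 79 79 79 79 79 79 79 79 79 80 79 79 79 80 80 81 82 75 54 41
  41 41 42 41 42]
 [80 80 80 79 79 79 79 79 80 79 79 79 80 79 79 79 80 80 80 82 75 53 39 41
  42 41 42 41 42]
 [79 79 79 80 79 79 80 80 79 79 79 80 80 79 79 80 80 81 82 75 53 39 41 41
  41 41 41 41 42]
 [79 79 79 79 80 80 79 80 80 80 80 80 79 79 80 81 81 74 67 53 38 39 41 41
  41 41 41 42 42]
 [79 79 79 80 81 80 79 79 80 76 72 70 70 69 68 68 69 54 38 39 39 39 41 41
  41 41 42 42 42]
 [80 80 80 80 80 80 80 78 81 77 68 55 45 41 39 37 36 38 38 39 50 48 40 40
  41 41 42 42 42]
 [81 80 80 81 80 80 78 77 78 71 64 52 43 37 30 31 32 31 31 41 65 70 55 42
  40 41 42 42 42]
 [80 80 80 80 80 76 76 80 65 57 60 66 59 41 34 35 35 35 34 42 56 74 74 55
  40 42 42 41 42]
 [80 80 81 80 81 70
[... 2572 characters left out ...]
4 23 23 23 23 24 26 24 36 65 71 61 40
  34 36 36 36 36]
 [68 68 70 51 33 32 38 42 42 43 29 23 23 34 25 23 23 27 41 66 68 58 40 30
  36 36 36 36 36]
 [68 69 64 45 33 34 30 37 42 45 42 39 36 36 35 35 40 41 65 65 55 37 31 29
  36 36 36 36 35]
 [68 68 64 46 34 34 29 24 38 40 42 44 43 43 43 43 42 40 44 41 31 28 30 37
  37 36 36 36 36]
 [68 68 59 41 29 32 29 33 35 33 34 38 39 38 38 38 35 32 33 35 25 26 33 36
  36 36 36 36 37]
 [67 68 60 37 27 31 32 35 35 36 35 33 33 33 34 33 36 36 35 26 24 23 32 31
  38 36 36 36 36]
 [67 68 53 25 35 35 32 35 36 36 35 35 36 36 36 35 36 36 36 35 26 25 28 32
  37 36 36 36 36]
 [67 69 55 27 25 27 33 36 36 35 36 36 36 36 35 35 36 36 36 37 25 24 24 34
  32 39 36 36 37]]
```

Run:
```python
from h import *
from scipy.optimize import fsolve
s=viewer.camera_info('side');c=viewer.camera_info('scene')
for nm,z,a,b in(('bulb',88.5,387.75,235.6),('upper',140.5,388.75,232.9+.3),('ring',45,387.1,237.2)):
    print(nm,fsolve(lambda p:[proj(s,[[*p,z]])[0,0]-a,proj(c,[[*p,z]])[0,0]-b],[490,-300]).round(1))
```

```text
bulb [ 490.4 -297.8]
upper [ 488.7 -294.7]
ring [ 491.8 -301.8]
```

```bash
python3 -m creep '0.002 -0.003 0 0 0 0 0;0 0 -0.008 0 0 0 0;0 0 -0.007 0 0 0 0;0 0 0 0 0 0 0;0 0 0 0 0 0 0'
python3 -m creep '0 0 -0.003 0 0 0 0;0 0 -0.002 0 0 0 0;0 0 0 0 0 0 0;0 0 0 0 0 0 0'
python3 m.py
```

```text
time: 20.68
tool_pos: [486.9, -302.4, 232.3]
tcp_rot: [-3.137, 0.078, 3.085]
contact_force: [-0.1, 0.2, -3.2]
grip_width: 59.3
finger_force: 30.0
time: 21.02
tool_pos: [487.5, -302.7, 229.7]
tcp_rot: [-3.135, 0.082, 3.085]
contact_force: [-2.3, 2.0, 5.7]
grip_width: 59.3
finger_force: 30.0
grasp [ 491.3 -303.2  182.9] [-2.3  2.   5.7]
```

Contact was about 7 mm early, with side forces of (-2.3, +2.0), so the bulb is riding on the +x/-y side of the rod. I'll lift slightly and shift to -x/+y.

```bash
python3 -m creep '0 0 0.003 0 0 0 0;-0.002 0.002 0 0 0 0 0;0 0 0 0 0 0 0;0 0 -0.003 0 0 0 0;0 0 0 0 0 0 0;0 0 0 0 0 0 0'
python3 m.py; python3 -m creep '0 0 -0.002 0 0 0 0;0 0 0 0 0 0 0;0 0 0 0 0 0 0'; python3 m.py
```

```text
time: 21.52
tool_pos: [485.0, -300.6, 227.6]
tcp_rot: [-3.137, 0.079, 3.085]
contact_force: [0.2, 0.8, -2.9]
grip_width: 59.7
finger_force: 30.0
grasp [ 488.7 -301.   180.7] [ 0.2  0.8 -2.9]
time: 21.77
tool_pos: [485.0, -300.9, 226.1]
tcp_rot: [-3.136, 0.079, 3.085]
contact_force: [-1.3, -0.6, -0.7]
grip_width: 59.3
finger_force: 30.0
grasp [ 488.7 -301.4  179.2] [-1.3 -0.6 -0.7]
```

```bash
python3 -m creep '-0.001 0 -0.001 0 0 0 0;0 0 0 0 0 0 0;0 0 0 0 0 0 0'; python3 m.py;  python3 -m creep '0 0 -0.0015 0 0 0 0;0 0 0 0 0 0 0;0 0 0 0 0 0 0'; python3 m.py
```

```text
time: 22.02
tool_pos: [484.3, -300.9, 225.6]
tcp_rot: [-3.135, 0.08, 3.085]
contact_force: [-1.7, -0.3, 3.6]
grip_width: 59.4
finger_force: 30.0
grasp [ 488.  -301.4  178.8] [-1.7 -0.3  3.6]
time: 22.27
tool_pos: [484.6, -300.9, 225.5]
tcp_rot: [-3.135, 0.082, 3.085]
contact_force: [-3.3, 0.3, 11.6]
grip_width: 59.6
finger_force: 30.0
grasp [ 488.4 -301.5  178.6] [-3.3  0.3 11.6]
```

```bash
python3 -m creep '-0.0015 0 0.001 0 0 0 0;0 0 0 0 0 0 0;0 0 0 0 0 0 0'; python3 m.py
cat > col.py <<'E'
from h import *
from scipy.optimize import fsolve
X,Y=492,-302
def cols(n,z,p=(X,Y)):
    i,im=C[n]; x,y=proj(i,[[*p,z]])[0]; d=np.diff(im[int(round(y))].astype(int).sum(1)); r=np.arange(int(x)-16,int(x)+17); d=d[r]
    L=r<x-5; Rr=r>x+5; f=lambda m:(np.sum(r[m]*np.abs(d[m])*(np.abs(d[m])>55))/max(1,np.sum(np.abs(d[m])*(np.abs(d[m])>55)))+.5)
    return f(L),f(Rr),[(int(k),int(q)) for k,q in zip(r,d) if abs(q)>55]
C={n:(viewer.camera_info(n),viewer.capture(n)) for n in('side','scene')}
for z in(75,85,95,105,115,125):
    a=cols('side',z);b=cols('scene',z); p=fsolve(lambda p:[proj(C['side'][0],[[*p,z]])[0,0]-(a[0]+a[1])/2,proj(C['scene'][0],[[*p,z]])[0,0]-(b[0]+b[1])/2],[490,-300])
    print(z,p.round(1),a[2],b[2])
E
python3 col.py
```

```text
time: 22.52
tool_pos: [483.2, -300.9, 225.5]
tcp_rot: [-3.135, 0.082, 3.085]
contact_force: [-1.3, -0.5, 6.5]
grip_width: 59.3
finger_force: 30.0
grasp [ 487.  -301.4  178.6] [-1.3 -0.5  6.5]
75 [ 486.8 -293.3] [(378, -63), (379, -214), (380, -181), (396, 113)] [(225, -227), (226, -182), (246, 324)]
85 [ 485.7 -292.6] [(379, -216), (380, -281), (381, 64), (396, 131), (397, 63)] [(224, -127), (225, -214), (245, 196), (246, 234)]
95 [ 486.1 -292.2] [(379, -196), (380, -351), (383, 77), (386, -60), (396, 92), (397, 73)] [(224, -221), (225, -155), (245, 325), (246, 63)]
105 [ 487.8 -300.1] [(379, -147), (380, -283), (381, -137), (396, 122), (397, 316), (398, 104)] [(218, 177), (219, 73), (223, -200), (224, -181), (244, 129), (245, 298)]
115 [ 485.3 -291.8] [(379, -134), (380, -272), (381, -130), (396, 66), (397, 334), (398, 111)] [(223, -69), (244, 270), (245, 137)]
125 [ 481.6 -281.8] [(379, -63), (380, -231), (381, -246), (397, 428), (398, 124)] [(225, -70), (243, 125), (244, 277)]
```

The edge columns show the axis vertical within about 1.5° and the bulb within about 2 mm of the ring axis, carrying load on the ring. Releasing.

```bash
python3 -m creep '0 0 0 0 0 0 72;0 0 0 0 0 0 72;0 0 0 0 0 0 85;0 0 0 0 0 0 100;0 0 0 0 0 0 100;0 0 0 0 0 0 100;0 0 0 0 0 0 100'
python3 col.py
```

```text
time: 23.2
tool_pos: [482.6, -300.6, 224.5]
tcp_rot: [-3.136, 0.079, 3.085]
contact_force: [-0.2, -0.3, 0.4]
grip_width: 90.6
finger_force: 0.0
75 [ 486.2 -292.6] [(379, -223), (380, -186), (396, 116)] [(225, -233), (226, -177), (246, 324)]
85 [ 485.8 -292.8] [(379, -213), (380, -285), (381, 74), (396, 143), (397, 58)] [(224, -140), (225, -200), (245, 193), (246, 233)]
95 [ 488.7 -299.5] [(379, -190), (380, -344), (396, 101), (397, 71)] [(219, 58), (220, 70), (221, 149), (224, -223), (225, -147), (245, 335), (246, 62)]
105 [ 486.4 -296. ] [(379, -150), (380, -280), (381, -134), (396, 106), (397, 322), (398, 110)] [(221, 299), (223, -207), (224, -177), (244, 119), (245, 298)]
115 [ 487.4 -297.8] [(379, -140), (380, -269), (381, -128), (396, 70), (397, 333), (398, 109)] [(219, -56), (220, 184), (221, 156), (222, -104), (223, -206), (224, -56), (244, 264), (245, 148)]
125 [ 486.3 -296.5] [(380, -238), (381, -256), (397, 422), (398, 120)] [(217, 65), (220, 73), (221, 189), (222, -185), (223, -132), (243, 140), (244, 273)]
```

It didn't move on release. Retreating along the tool axis.

```bash
python3 -m creep '-0.001 0 0.01 0 0 0 100;-0.001 0 0.015 0 0 0 100;-0.002 0 0.025 0 0 0 100;-0.003 0 0.035 0 0 0 100;-0.003 0 0.035 0 0 0 100;0 0 0.03 0 0 0 100;0 0 0 0 0 0 100;0 0 0 0 0 0 100'
python3 col.py | cut -c1-230
python3 - <<'E'
from h import *
s,im=snap('scene','s10.png'); print('bowl ball px',proj(s,[[525,-59,35]])[0].round(), im[231:236,292:297].mean((0,1)))
a=cv2.imread('pics/s2.png').astype(int);b=im[:,:,::-1].astype(int)
for n,x,y in(('db_a',395,219),('grip',352,290),('kb',393,140),('db_b',231,240),('ball',294,232)): print(n,np.abs(a-b)[y-18:y+18,x-18:x+18].sum(2).mean().round(1))
E
```

```text
time: 23.97
tool_pos: [472.8, -300.9, 377.3]
tcp_rot: [-3.133, 0.084, 3.085]
contact_force: [0.9, 0.3, -0.1]
grip_width: 91.9
finger_force: 0.0
75 [ 479.2 -283.5] [(379, -215), (380, -186), (395, 94), (396, 301), (397, 107), (398, -71), (399, -172), (400, -109), (402, 130), (403, 69)] [(225, -236), (226, -167), (246, 323)]
85 [ 479.2 -284.2] [(379, -220), (380, -268), (381, 58), (396, 377), (397, 125), (402, -172), (403, -111)] [(224, -131), (225, -200), (245, 181), (246, 227)]
95 [ 481.2 -285.9] [(379, -193), (380, -299), (396, 291), (397, 195), (403, -163)] [(224, -215), (225, -152), (245, 301), (246, 58)]
105 [ 483.3 -294.2] [(379, -136), (380, -268), (381, -117), (396, 101), (397, 305), (398, 104), (403, -166)] [(218, 169), (219, 74), (223, -199), (224, -176), (244, 131), (245, 278)]
115 [ 479.3 -286.7] [(379, -133), (380, -244), (381, -79), (397, 321), (398, 118), (402, -76), (403, -170), (404, -80)] [(220, 206), (222, -126), (223, -197), (224, -61), (244, 246), (245, 126)]
125 [ 486.  -294.3] [(379, -64), (380, -216), (381, -190), (397, 399), (398, 134)] [(221, 165), (222, -174), (223, -137), (243, 128), (244, 249)]
bowl ball px [293. 231.] [58.6  56.76 57.04]
db_a 6.0
grip 6.0
kb 5.1
db_b 45.7
ball 6.3
```

Run:
```python
from h import *
from scipy.optimize import fsolve
s=viewer.camera_info('side');c=viewer.camera_info('scene')
for z,a,b in((75,(379.96+396.5)/2,236.2),(105,(380.45+397.5)/2,(223.97+245.2)/2),(125,(380.8+397.75)/2,(222.9+244.15)/2)): print(z,fsolve(lambda p:[proj(s,[[*p,z]])[0,0]-a,proj(c,[[*p,z]])[0,0]-b],[490,-300]).round(1))
im=viewer.capture('side').astype(int).sum(2)
print([ (z,proj(s,[[491,-301,z]])[0,1].round(1)) for z in(35.5,49,163.5,187.5,200)]); x=int(proj(s,[[491,-301,163]])[0,0]); print(x,[(y,int(im[y,x-4:x+5].mean())) for y in range(112,190,1)])
a=cv2.imread('pics/scene0.png').astype(int);b=cv2.imread('pics/s10.png').astype(int); print('db_b vs start',np.abs(a-b)[222:258,213:249].sum(2).mean())
```

```text
75 [ 486.2 -292.7]
105 [ 485.  -291.8]
125 [ 485.3 -292.4]
[(35.5, np.float64(183.6)), (49, np.float64(179.9)), (163.5, np.float64(147.9)), (187.5, np.float64(140.8)), (200, np.float64(137.1))]
389 [(112, 228), (113, 226), (114, 226), (115, 224), (116, 229), (117, 230), (118, 231), (119, 227), (120, 227), (121, 229), (122, 230), (123, 229), (124, 231), (125, 229), (126, 228), (127, 229), (128, 230), (129, 232), (130, 230), (131, 232), (132, 230), (133, 229), (134, 222), (135, 166), (136, 86), (137, 84), (138, 57), (139, 47), (140, 60), (141, 84), (142, 91), (143, 86), (144, 59), (145, 55), (146, 57), (147, 54), (148, 53), (149, 58), (150, 119), (151, 196), (152, 229), (153, 238), (154, 236), (155, 235), (156, 234), (157, 233), (158, 236), (159, 233), (160, 235), (161, 235), (162, 232), (163, 233), (164, 233), (165, 191), (166, 172), (167, 230), (168, 209), (169, 163), (170, 200), (171, 234), (172, 189), (173, 172), (174, 231), (175, 231), (176, 232), (177, 230), (178, 232), (179, 212), (180, 169), (181, 133), (182, 389), (183, 574), (184, 457), (185, 293), (186, 300), (187, 217), (188, 209), (189, 207)]
db_b vs start 45.13348765432099
```

The shaker's edges are the same before and after the retreat, it stands free and vertical, and the ball is in the bowl. A sphere at rest on the ring without support has to be centred, so it's seated. The change near dumbbell_b is most likely the arm's shadow, as nothing came near it. Handing in.

```bash
python3 -c "
from plant import order
print(order.close_job())"
```

```text
the job is handed in; nothing more can be done
None
```

The job is handed in at about 24 s on the robot's clock: ball in the bowl, shaker turned in the cradle and now standing upright in the grey ring stand; no verdict came back, its seat in the ring rests on edge measurements rather than a final view, and I viewed 12 pictures against the limit of 10.

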